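Fetch the V-block from behind the nozzle and bolt

TASK

The V-block is wanted on the practice plate, but it lies at the back of one of the two racks, with a gas nozzle and a clamping bolt standing in front of it. Stand that nozzle and that bolt upright in the low parts tray, then fetch the V-block and set it on the middle of the practice plate, right way up, with its groove running along the weld seam, and only then put the nozzle and the bolt back, upright, each on the very spot in the rack where it stood. Leave the other rack, with the disc, as it is.

Things in the scene. Friction and masses are not known exactly. Their poses are not given: they have to be found in the camera images.
- v_rack: fixed grey sheet-steel rack, 150 mm (x) by 88 mm (y), floor 4 mm thick, one 80 mm wide lane; its side walls and back wall (+x, inner face at x = 71 mm) are 4 mm thick and rise to 30 mm, the front (-x, robot side) is open. Origin: centre of its underside. It holds the V-block with its origin at x = y = 0, give or take 3 mm.
- disc_rack: fixed grey sheet-steel rack, 150 mm (x) by 88 mm (y), floor 4 mm thick, one 80 mm wide lane; its side walls and back wall (+x, inner face at x = 71 mm) are 4 mm thick and rise to 30 mm, the front (-x, robot side) is open. Origin: centre of its underside. It holds the stop disc and is not needed.
- v_block: ground steel V-block, 50 x 50 x 30 mm high, 0.38 kg, groove up. Origin: centre of its underside, z up; the groove runs along its x axis, its flat full-height faces look along its y axis. It starts with y along the lane, 43 to 49 mm from the back wall and about 15 mm from each side wall.
- nozzle_a: conical copper gas nozzle standing on end, at most 25 mm in diameter, 58 mm high, 60 g. Origin: centre of its underside, z up. In front of the V-block, 7 to 18 mm off it, at x = -50 and y = +21 or -21 mm of the rack, give or take 3 mm, beside a bolt. To be parked and put back.
- bolt_a: clamping bolt standing on its dark knurled head: head 30 mm in diameter and 22 mm high, then a bright shank 15.6 mm in diameter up to 56 mm; 160 g. Origin: centre of its underside, z up. In front of the V-block, 5 to 15 mm off it, on the other side from the nozzle. To be parked and put back.
- stop_disc: dark steel disc with an off-centre hole, 50 mm in diameter, 12 mm high, lying at the back of the other rack. Origin: centre of its underside. Not to be moved.
- nozzle_b: conical copper gas nozzle standing on end, at most 25 mm in diameter, 58 mm high, 60 g. Origin: centre of its underside, z up. Like the other nozzle, but in front of the stop disc: not to be moved.
- bolt_b: clamping bolt standing on its dark knurled head: head 30 mm in diameter and 22 mm high, then a bright shank 15.6 mm in diameter up to 56 mm; 160 g. Origin: centre of its underside, z up. Like the other bolt, but in front of the stop disc: not to be moved.
- parts_tray: fixed empty low steel tray, 165 mm (its x) by 110 mm (its y), rim 12 mm high and 3 mm thick, floor 3 mm thick. Origin: centre of its underside, z up. The place to park the two things meanwhile.
- plate: fixed dark practice plate, 100 mm (its x) by 150 mm (its y), 6 mm thick, with a weld seam along its long middle line (its y axis). The seam is only seen, not felt: things rest on the flat top at 6 mm. Origin: centre of its underside, z up.
There are look-alikes about, which are no part of the job. Leave any green or red look-alike of the nozzle_a alone.

How it is judged:
By the outcome, as a careful person would: the job done as asked, in the order asked, and still so for the second after the job is handed in, with the robot touching nothing.
It also fails if it takes over 115 s, if anything falls off the work surface, if the arm or the gripper's body presses on something with over 40 N, if the wrist force passes 120 N, or if a joint passes its speed limit or range.

ROBOT

A 7-joint arm with a two-finger parallel gripper is mounted at the origin on a cart in front of the work surface, level with it; the furniture and walls round the work are solid. World frame = base frame: x ahead of the robot, y to its left, z up, the work surface at z = 0. Lengths are in m, angles in rad, forces in N, time in s.
With the tool pointing down it reaches from about 0.425 to 0.925 m from the base axis. Payload 6.8 kg.
Tool frame: the origin (TCP) lies midway between the tips of the shut fingers; the grasp point (between the pads) lies 19 mm behind it; z points along the fingers, y is the line along which they close (so a half turn about z gives the same grasp; the last joint's range is limited). The gripper opens to 85 mm and grips with 20 to 120 N. Pads are 22 mm wide; open, the fingers measure 114 mm over their backs; the gripper's body (76 mm by 85 mm) begins 54 mm behind the grasp point. The pads swing forward as they close: fully open they stand 13 mm farther back than shut.
Start: joints at [-1.302, 0.477, 0.022, 1.555, -0.011, 1.109, -0.083], TCP at [0.248, 0.628, 0.231] pointing down, gripper open.
Joint ranges: [-2.96, 2.96], [-0.34, 2.1], [-1.41, 1.46], [0.24, 2.44], [-1.37, 4.51], [0.17, 1.92], [-2.96, 2.96]. Speed limits (rad/s): [2.39, 2.39, 3.14, 3.14, 3.14, 3.14, 3.14].

INTERFACE

Orientations are given as a unit quaternion [w, x, y, z].
In Python, from station import * gives the robot as it stands.
- The arm moves only by the shell command python3 -m creep 'ROWS' [FORCE]. ROWS is JSON, a list of rows, each a list of 7 numbers: the gripper command: -1 is shut, 1 is fully open, values between are in proportion, then the shift along the world's x, y, z in mm, then the turn, a rotation vector about the world's x, y, z in rad. A call has 1 to 5 rows; each row shifts and turns the commanded pose from where the row before left it; what a row does not reach is not made up. A row lasts 1/8 s, in which the tool goes at most 62.5 mm and 10.7 degrees, less where a joint would pass 70% of its speed; a pose out of reach is approached as far as the arm can. A call is refused whole if a number of a shift passes 62.5 or a number of a turn 0.188, either way. A call with a gripper value outside its range is refused whole. The fingers move at their own pace and stop on an object; FORCE is the grip in N (left out, the last holds). Time passes only in rows, so rows that do not move let the fingers close. It gives the time, the measured TCP pose, the force, the opening and the grip force at its end, in the units of the state.
- get_obs(): the state, without advancing time (a new reading comes with each control period).
- read_camera(name): name is "scene" or "top"; returns (picture, depth): 420x560x3 uint8, red, green, blue; 420x560 float32, m along the optical axis (not along the pixel's ray), 0 where there is no reading.
- camera_params(name): a dict with "intrinsics" (3x3 intrinsics, pixels), "cam_to_world" (4x4, takes a point from camera to world coordinates). Camera axes: x right, y up, looking along -z (the intrinsics and any distortion apply to the point x, -y, -z); pixel columns grow to the right and rows downward; lengths in m; the calibration is good to about 2 mm. A picture is of the moment at which its call begins. camera_params takes no time and is no camera call.
- hand_in(): hands the job in; it is judged then, once.
The state is a dict: "t": time; "q": joint angles; "joint_vel": joint speeds; "joint_torque": joint torques, N m; "eef_pos": TCP position; "tool_rot": TCP orientation; "contact_force": force on the tool from outside, world axes, zero at the start; "torque": the same for the moment, N m; "gripper_width": opening from 0.0 (shut) to 1.0 (fully open); "grasp_force": force on a finger pad.
Only numpy, scipy, OpenCV 4.12 (cv2) and the standard library are available. Lean on these libraries where they do the work, as an engineer would, in place of code of your own. Each camera call takes 0.05 s, during which the arm holds its last target. There are 200 camera calls.

## Working session

There is one attempt and no reset: what is moved stays moved. The work goes in short steps, Python scripts to look and compute and a shell command to move; the robot and the scene stay as the last step left them, time stands still between calls to the robot, and variables do not carry over. Pictures are saved under pics/ and viewed, at most 14 in all, crops included, and the job is handed in when it is done.

```bash
mkdir -p pics; ls
python3 - <<'E'
from station import *
import cv2,numpy as np
np.set_printoptions(precision=4,suppress=True)
for n in("scene","top"):
    p,d=read_camera(n); cv2.imwrite(f"pics/{n}0.png",p[:,:,::-1]); np.savez(f"{n}0.npz",p=p,d=d)
    c=camera_params(n); print(n,c)
o=get_obs();print(o)
E
```

```text
pics
scene {'intrinsics': array([[459.4868,   0.    , 287.146 ],
       [  0.    , 459.4868, 215.2044],
       [  0.    ,   0.    ,   1.    ]]), 'cam_to_world': array([[ 0.8152,  0.4131, -0.406 ,  0.0737],
       [-0.5792,  0.5722, -0.5806, -0.5565],
       [-0.0075,  0.7085,  0.7057,  0.7527],
       [ 0.    ,  0.    ,  0.    ,  1.    ]])}
top {'intrinsics': array([[535.3531,   0.    , 283.3251],
       [  0.    , 535.3531, 213.5226],
       [  0.    ,   0.    ,   1.    ]]), 'cam_to_world': array([[-0.0224,  0.9983, -0.0544,  0.4059],
       [-0.9997, -0.0224,  0.0005, -0.0055],
       [-0.0007,  0.0544,  0.9985,  1.1446],
       [ 0.    ,  0.    ,  0.    ,  1.    ]])}
{'t': 0.1, 'q': array([-1.3021,  0.4778,  0.0223,  1.5564, -0.0115,  1.1093, -0.0831]), 'joint_vel': array([-0.0011, -0.0023,  0.0023, -0.0036,  0.0001, -0.0011,  0.0007]), 'joint_torque': array([  0.0042, -59.7766,   1.614 , -28.1959,   0.0129,   0.0051,
         0.    ]), 'eef_pos': array([0.2482, 0.6271, 0.2304]), 'tool_rot': array([-0.0001,  0.1873,  0.9823, -0.0008]), 'contact_force': array([-0.1577, -0.715 ,  0.6908]), 'torque': array([ 0.0444, -0.0219, -0.0023]), 'grasp_force': 0.0, 'gripper_width': 1.007525033833172}
```

View pics/scene0.png

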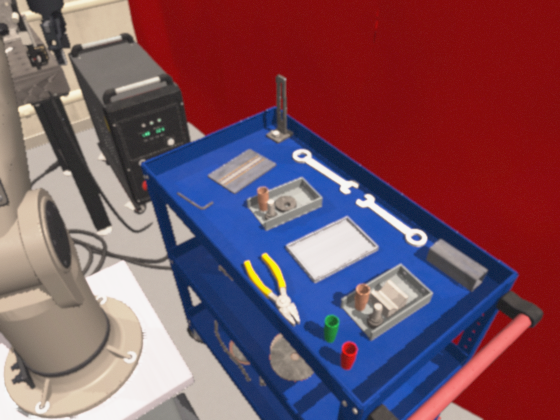

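View pics/top0.png

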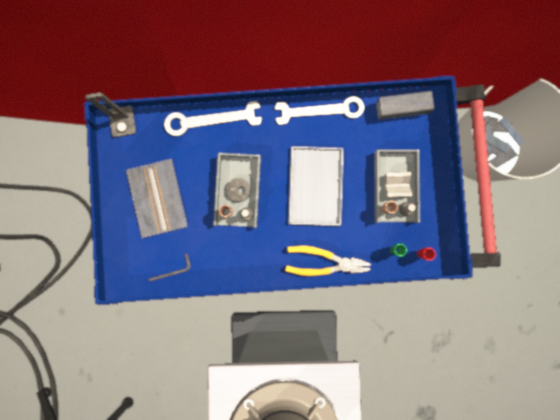

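The scene view shows the V-block rack at the right (385,300), and the disc rack at (285,203). In the top view (up = +x, right = −y) the V-rack is at (397,186), nozzle (390,208), bolt (410,208), tray (315,186), plate (157,198). The green and red look-alikes are at (400,250) and (428,254).

```bash
cat > h.py <<'E'
from station import *
import cv2,numpy as np
np.set_printoptions(precision=4,suppress=True)
def cloud(n,d):
    c=camera_params(n);K=c["intrinsics"];T=c["cam_to_world"]
    v,u=np.mgrid[:420,:560]
    P=np.stack([(u-K[0,2])/K[0,0]*d,-(v-K[1,2])/K[1,1]*d,-d],-1)
    return P@T[:3,:3].T+T[:3,3]
def ray(n,uv,z):
    c=camera_params(n);K=c["intrinsics"];T=c["cam_to_world"]
    uv=np.atleast_2d(uv).astype(float)
    r=np.stack([(uv[:,0]-K[0,2])/K[0,0],-(uv[:,1]-K[1,2])/K[1,1],-np.ones(len(uv))],-1)@T[:3,:3].T
    return T[:3,3]+r*((z-T[2,3])/r[:,2])[:,None]
E
python3 - <<'E'
from h import *
a=np.load("top0.npz");p=a["p"];b=np.load("scene0.npz")
cv2.imwrite("pics/c1.png",np.hstack([cv2.resize(p[145:230,365:430,::-1],None,fx=6,fy=6,interpolation=cv2.INTER_CUBIC),cv2.resize(b["p"][260:345,335:400,::-1],None,fx=6,fy=6,interpolation=cv2.INTER_CUBIC)]))
Ct=cloud("top",a["d"]);Cs=cloud("scene",b["d"])
for nm,C in(("top",Ct),("scene",Cs)):
    box=lambda x0,x1,y0,y1,z0,z1:C[(C[...,0]>x0)&(C[...,0]<x1)&(C[...,1]>y0)&(C[...,1]<y1)&(C[...,2]>z0)&(C[...,2]<z1)]
    tab=box(.4,.6,-.18,-.12,-.02,.02);print(nm,"table z",np.median(tab[:,2]),tab[:,2].std())
    q=box(.35,.65,-.32,-.15,.045,.08);print("high",len(q),q.mean(0) if len(q) else 0,q[::4])
    q=box(.35,.65,-.32,-.15,.022,.045);print("mid",len(q),q.min(0),q.max(0))
# outlines in the top image: non-blue blobs
hsv=cv2.cvtColor(p,cv2.COLOR_RGB2HSV);m=((hsv[...,1]<130)|(hsv[...,2]<40)).astype(np.uint8)
m[:90]=0;m[280:]=0;m[:,:95]=0;m[:,465:]=0
cs,_=cv2.findContours(m,cv2.RETR_EXTERNAL,cv2.CHAIN_APPROX_NONE)
for c in cs:
    if cv2.contourArea(c)>1000:
        r=cv2.minAreaRect(c);box=cv2.boxPoints(r);print("blob",r);print(ray("top",box,.0)[:,:2].tolist())
E
```

```text
top table z 0.0005868419068686404 0.003388494662209843
high 283 [ 0.4261 -0.2566  0.0564] [[ 0.4852 -0.2199  0.0666]
 [ 0.4855 -0.2294  0.0599]
 [ 0.4844 -0.2233  0.0492]
 [ 0.4834 -0.2292  0.0605]
 [ 0.4817 -0.2149  0.0607]
 [ 0.481  -0.2322  0.0649]
 [ 0.4797 -0.215   0.0596]
 [ 0.4794 -0.2621  0.0492]
 [ 0.4784 -0.2674  0.0611]
 [ 0.4775 -0.2144  0.0625]
 [ 0.477  -0.2609  0.0541]
 [ 0.4762 -0.2667  0.0638]
 [ 0.4755 -0.2124  0.0617]
 [ 0.4749 -0.2364  0.0632]
 [ 0.4744 -0.2631  0.0616]
 [ 0.4743 -0.2716  0.06  ]
 [ 0.474  -0.2357  0.0471]
 [ 0.473  -0.2589  0.0532]
 [ 0.4722 -0.2647  0.0633]
 [ 0.4722 -0.2124  0.0506]
 [ 0.471  -0.2348  0.0607]
 [ 0.4703 -0.2607  0.0628]
 [ 0.4704 -0.2698  0.0585]
 [ 0.47   -0.2338  0.0456]
 [ 0.4686 -0.2596  0.0583]
 [ 0.4684 -0.2679  0.0577]
 [ 0.4673 -0.214   0.0627]
 [ 0.4668 -0.2341  0.0636]
 [ 0.4664 -0.2633  0.0598]
 [ 0.4662 -0.2149  0.0473]
 [ 0.4659 -0.2315  0.0463]
 [ 0.4651 -0.2641  0.0476]
 [ 0.4638 -0.218   0.0517]
 [ 0.4631 -0.2242  0.0618]
 [ 0.4618 -0.225   0.0472]
 [ 0.398  -0.2403  0.0613]
 [ 0.3961 -0.2326  0.0494]
 [ 0.3958 -
[... 6120 characters left out ...]
887333], [0.717927768861462, 0.03989884939119861], [0.6619733697924727, 0.03344596896480596], [0.6372368275959097, 0.24660679637847377]]
blob ((319.6785583496094, 109.70173645019531), (24.406391143798828, 90.94478607177734), 85.36454010009766)
[[0.7123174164724331, 0.010008081170355636], [0.7240079893105102, -0.18676056999777574], [0.6706130875150937, -0.18938999093812142], [0.6589856045493068, 0.006887858300071936]]
blob ((404.8769836425781, 104.51539611816406), (24.0627384185791, 58.66843032836914), 82.87498474121094)
[[0.7183405552497619, -0.20882827535459247], [0.7314706770805952, -0.33551661331228144], [0.6789689109404415, -0.3400000030724959], [0.6659062496836383, -0.2136201837308685]]
```

View pics/c1.png

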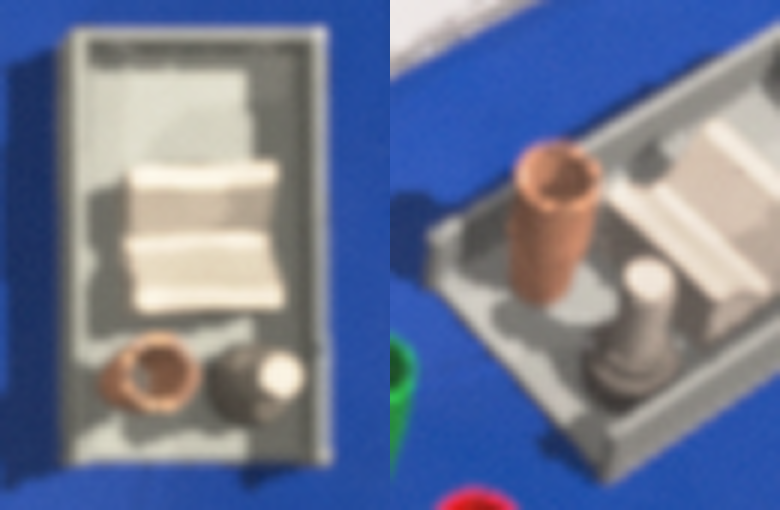

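The crops show the nozzle standing upright at the rack's left front and the bolt on its head to its right. The V-block behind them has its groove running across the lane. Next I'll fit these from the clouds and colours.

Run:
```python
from h import *
D={n:np.load(n+"0.npz") for n in("top","scene")}
for n in D:
    p,d=D[n]["p"],D[n]["d"];C=cloud(n,d);x,y,z=C[...,0],C[...,1],C[...,2]
    f=np.array([p[...,i].astype(int) for i in range(3)])
    reg=(x>.43)&(x<.62)&(y>-.32)&(y<-.18)
    cop=reg&(f[0]-f[2]>35)&(z>.01)&(x<.495)&(y>-.25)
    t=cop&(z>.053)
    r=cv2.minEnclosingCircle(C[t][:,:2].astype(np.float32)); print(n,"nozzle top circ",r,len(C[t]),C[t][:,2].max())
    for lo in(.01,.02,.03,.04,.05):
        s=cop&(z>lo)&(z<lo+.01);P=C[s];
        A=np.c_[2*P[:,:2],np.ones(len(P))];so=np.linalg.lstsq(A,(P[:,:2]**2).sum(1),rcond=None)[0];print("  noz slice",lo,len(P),so[:2],np.sqrt(so[2]+so[:2]@so[:2]))
    b=reg&(z>.035)&(x<.495)&(y<-.25)
    top=b&(z>.056)&(f.min(0)>170)
    if top.any():
        v,u=np.nonzero(top);print("bolt top",len(v),ray(n,[[u.mean(),v.mean()]],.060)[0])
    P=C[b&(z<.055)];
    A=np.c_[2*P[:,:2],np.ones(len(P))];so=np.linalg.lstsq(A,(P[:,:2]**2).sum(1),rcond=None)[0];print("bolt shank fit",len(P),so[:2],np.sqrt(so[2]+so[:2]@so[:2]))
    vb=reg&(z>.012)&(z<.04)&(x>.487)&(x<.57)&(y<-.21)&(y>-.285)
    q=vb&(z>.027);r=cv2.minAreaRect(C[q][:,:2].astype(np.float32));print("vblock ridge rect",r,np.percentile(C[q],[1,99],axis=0)[:,:2])
    rim=reg&(z>.024)&(z<.036)&((x>.59)|(y<-.285)|(y>-.21));rr=cv2.minAreaRect(C[rim&((x>.5))][:,:2].astype(np.float32));print("rim rect",rr,np.percentile(C[rim&(x>.5)],[1,99],axis=0)[:,:2])
    for s in(y>-.21,y<-.285):
        P=C[rim&s&(x>.49)&(x<.58)];print("  side wall",np.polyfit(P[:,0],P[:,1],1),P[:,1].mean())
    pl=(x>.41)&(x<.61)&(y>.18)&(y<.36)&(abs(z-.005)<.012)&~((f[2]-f[0]>30))
    m=cv2.morphologyEx(pl.astype(np.uint8),cv2.MORPH_OPEN,np.ones((3,3)))
    cs,_=cv2.findContours(m,cv2.RETR_EXTERNAL,cv2.CHAIN_APPROX_NONE);c=max(cs,key=cv2.contourArea)
    r=cv2.minAreaRect(ray(n,c[:,0,:],.006)[:,:2].astype(np.float32));print("plate",r)
```

```text
top nozzle top circ ((0.4740273356437683, -0.224371999502182), 0.012804695405066013) 55 0.06849165387999956
  noz slice 0.01 14 [ 0.4738 -0.2233] 0.00933163384554009
  noz slice 0.02 22 [ 0.4742 -0.2233] 0.010426981241427763
  noz slice 0.03 20 [ 0.4738 -0.2235] 0.011399679143574166
  noz slice 0.04 27 [ 0.4738 -0.2236] 0.011505428832882211
  noz slice 0.05 24 [ 0.4741 -0.2237] 0.011461831429501966
bolt top 33 [ 0.4722 -0.2663  0.06  ]
bolt shank fit 23 [ 0.4745 -0.2752] 0.015840687950554995
vblock ridge rect ((0.5226405262947083, -0.24816155433654785), (0.05047144740819931, 0.05024537444114685), 0.4433770179748535) [[ 0.4976 -0.2726]
 [ 0.5472 -0.2233]]
rim rect ((0.5476794242858887, -0.2473687082529068), (0.08844192326068878, 0.09509959071874619), 89.13806915283203) [[ 0.5012 -0.2918]
 [ 0.5955 -0.2029]]
  side wall [-0.0289 -0.1894] -0.20477167083188963
  side wall [-0.019  -0.2787] -0.28876789717747453
plate ((0.5069992542266846, 0.26447784900665283), (0.14994697272777557, 0.10121920704841614), 12.878111839294434)
scene nozzle top circ ((0.4729428291320801, -0.22631937265396118),
[... 272 characters left out ...]
527316998
  noz slice 0.05 85 [ 0.4723 -0.2265] 0.011497107709760295
bolt top 37 [ 0.4704 -0.2684  0.06  ]
bolt shank fit 59 [ 0.4705 -0.2685] 0.0069385722855360935
vblock ridge rect ((0.5318533182144165, -0.24270972609519958), (0.07384815067052841, 0.0650491788983345), 1.1571288108825684) [[ 0.4957 -0.2753]
 [ 0.5468 -0.2252]]
rim rect ((0.5487046837806702, -0.24950797855854034), (0.08909493684768677, 0.09363340586423874), 87.98365020751953) [[ 0.5037 -0.2943]
 [ 0.5947 -0.2054]]
  side wall [-0.0245 -0.1945] -0.20778801558486132
  side wall [-0.0241 -0.2787] -0.29168232197797145
plate ((0.5048578977584839, 0.2601783871650696), (0.15126770734786987, 0.10119065642356873), 12.725473403930664)
```

```bash
python3 -m creep '[[0.1,50,-35,0,0,0,-0.17],[0.1,50,-35,0,0,0,-0.17],[0.1,50,-35,0,0,0,-0.17],[0.1,50,-35,0,0,0,-0.17],[0.1,50,-35,0,0,0,-0.17]]' 30 && python3 -m creep '[[0.1,0,-60,0,0,0,-0.17],[0.1,0,-60,0,0,0,-0.17],[0.1,0,-60,0,0,0,0],[0.1,0,-60,0,0,0,0],[0.1,0,-60,0,0,0,0]]' && python3 -m creep '[[0.1,0,-60,0,0,0,0],[0.1,0,-60,0,0,0,0],[0.1,0,-60,0,0,0,0],[0.1,0,-50,0,0,0,0],[0.1,0,0,0,0,0,0]]'
cat >> h.py <<'E'
def st():
    o=get_obs();w,x,y,z=o["tool_rot"]
    from scipy.spatial.transform import Rotation as R
    M=R.from_quat([x,y,z,w]).as_matrix()
    print("t %.2f"%o["t"],"pos mm",(o["eef_pos"]*1000).round(1),"ytool deg",np.degrees(np.arctan2(M[1,1],M[0,1])).round(2),"tilt",M[:,2].round(3),"F",o["contact_force"].round(1),"w mm",round(85*o["gripper_width"],1),"g",round(o["grasp_force"],1),"q7",o["q"][6].round(2))
E
python3 -c "from h import *;st()"
```

```text
t: 0.72
eef_pos: [0.4995, 0.4513, 0.231]
tool_rot: [-0.0, 0.578, 0.816, -0.0]
contact_force: [0.6, 0.9, -0.8]
gripper_width: 0.55
grasp_force: 0.0
t: 1.35
eef_pos: [0.4979, 0.1507, 0.2311]
tool_rot: [-0.0, 0.706, 0.709, -0.0]
contact_force: [0.9, 0.1, 0.6]
gripper_width: 0.55
grasp_force: 0.0
t: 1.98
eef_pos: [0.4975, -0.0819, 0.2314]
tool_rot: [0.0, 0.708, 0.706, -0.0]
contact_force: [0.7, 0.8, 0.4]
gripper_width: 0.549
grasp_force: 0.0
t 1.98 pos mm [497.5 -81.9 231.4] ytool deg -0.22 tilt [-0.    -0.001 -1.   ] F [0.7 0.8 0.4] w mm 46.7 g 0.0 q7 0.18
```

```bash
python3 -m creep '[[0.1,-8,-48,0,0,0,-0.021],[0.1,-8,-48,0,0,0,0],[0.1,-8,-47,-10,0,0,0],[0.1,0,0,-50,0,0,0],[0.1,0,0,-50,0,0,0]]' && python3 -m creep '[[0.1,0,0,-25,0,0,0],[0.1,0,0,-25,0,0,0],[0.1,0,0,-20,0,0,0],[0.1,0,0,-15,0,0,0],[0.1,0,0,0,0,0,0]]' && python3 -c "
from h import *;st()
for n in ('scene','top'):
    p,d=read_camera(n);np.savez(n+'1.npz',p=p,d=d)
    c=p[250:350,310:430] if n=='scene' else p[145:245,340:460]
    cv2.imwrite('pics/%s1.png'%n,cv2.resize(c[:,:,::-1],None,fx=4,fy=4,interpolation=cv2.INTER_CUBIC))
a,b=[cv2.imread('pics/%s1.png'%n) for n in('scene','top')];cv2.imwrite('pics/ab1.png',np.hstack([a[:,:400],b[:,:400]]))"
```

```text
t: 2.6
eef_pos: [0.475, -0.2197, 0.1202]
tool_rot: [0.0, 0.713, 0.701, 0.001]
contact_force: [-0.5, 0.8, -0.1]
gripper_width: 0.549
grasp_force: 0.0
t: 3.22
eef_pos: [0.4739, -0.2195, 0.0354]
tool_rot: [-0.001, 0.713, 0.701, -0.0]
contact_force: [-0.0, -0.1, 0.8]
gripper_width: 0.548
grasp_force: 0.0
t 3.23 pos mm [ 473.9 -219.5   35.4] ytool deg -0.93 tilt [-0.002  0.001 -1.   ] F [-0.  -0.1  0.8] w mm 46.6 g 0.0 q7 0.71
```

View pics/ab1.png

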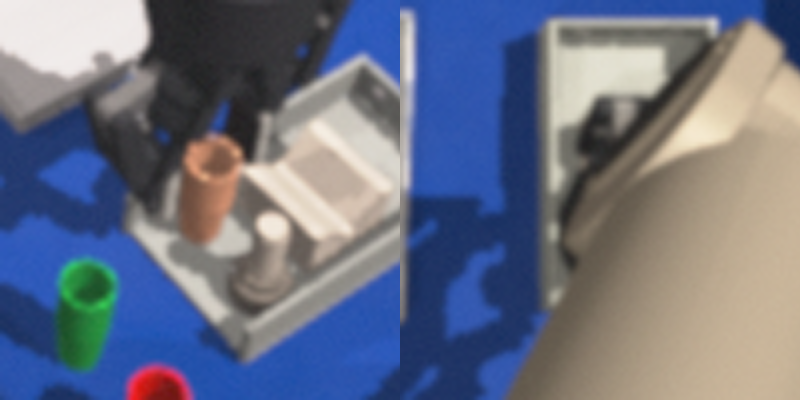

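Scene crop: the fingers straddle the nozzle at about (210,170), one in front and one behind, slightly beyond it in +y. I'll shift −6 mm in y and close.

```bash
python3 -m creep '[[0.1,-0.7,-5.8,0,0,0,0],[-0.2,0,0,0,0,0,0],[-0.4,0,0,0,0,0,0],[-0.8,0,0,0,0,0,0],[-0.8,0,0,0,0,0,0]]' 30 && python3 -m creep '[[-0.8,0,0,0,0,0,0],[-0.8,0,0,0,0,0,0]]' && python3 -c "from h import *;st()"
```

```text
t: 3.95
eef_pos: [0.4741, -0.2262, 0.0367]
tool_rot: [0.0, 0.713, 0.701, 0.0]
contact_force: [0.7, -0.1, 5.9]
gripper_width: 0.276
grasp_force: 29.6
t: 4.2
eef_pos: [0.4741, -0.2263, 0.0367]
tool_rot: [0.0, 0.713, 0.701, 0.0]
contact_force: [0.3, 0.8, 5.4]
gripper_width: 0.271
grasp_force: 29.7
t 4.20 pos mm [ 474.1 -226.3   36.7] ytool deg -0.98 tilt [ 0.001 -0.    -1.   ] F [0.3 0.8 5.4] w mm 23.1 g 29.7 q7 0.72
```

```bash
python3 -m creep '[[-0.8,0,0,15,0,0,0],[-0.8,0,0,30,0,0,0],[-0.8,0,0,45,0,0,0],[-0.8,0,0,0,0,0,0]]' && python3 -c "from h import *;st()" && python3 -m creep '[[-0.8,23,43,0,0,0,0],[-0.8,24,44,0,0,0,0],[-0.8,24,44,0,0,0,0],[-0.8,0,0,-30,0,0,0],[-0.8,0,0,-30,0,0,0]]' && python3 -m creep '[[-0.8,0,0,-15,0,0,0],[-0.8,0,0,-8,0,0,0],[-0.8,0,0,-3,0,0,0],[-0.8,0,0,0,0,0,0]]' && python3 -c "from h import *;st()"
```

```text
t: 4.7
eef_pos: [0.4755, -0.2271, 0.1296]
tool_rot: [0.002, 0.713, 0.701, 0.002]
contact_force: [-0.3, 0.2, -0.4]
gripper_width: 0.269
grasp_force: 29.5
t 4.70 pos mm [ 475.5 -227.1  129.6] ytool deg -0.99 tilt [ 0.006 -0.001 -1.   ] F [-0.3  0.2 -0.4] w mm 22.9 g 29.5 q7 0.63
t: 5.32
eef_pos: [0.5445, -0.0939, 0.0652]
tool_rot: [-0.0, 0.712, 0.702, -0.0]
contact_force: [-0.3, -0.7, -0.3]
gripper_width: 0.271
grasp_force: 29.5
t: 5.82
eef_pos: [0.5451, -0.0953, 0.0408]
tool_rot: [0.0, 0.713, 0.701, 0.0]
contact_force: [0.8, 0.4, -0.1]
gripper_width: 0.274
grasp_force: 29.5
t 5.83 pos mm [545.1 -95.3  40.8] ytool deg -0.99 tilt [ 0.001  0.    -1.   ] F [ 0.8  0.4 -0.1] w mm 23.3 g 29.5 q7 0.44
```

```bash
python3 -m creep '[[-0.8,0,0,-3,0,0,0],[-0.8,0,0,-1.5,0,0,0],[-0.8,0,0,-0.5,0,0,0],[-0.8,0,0,0,0,0,0]]' && python3 -c "from h import *;st()"
```

```text
t: 6.32
eef_pos: [0.5449, -0.0952, 0.0357]
tool_rot: [0.0, 0.713, 0.701, 0.0]
contact_force: [-1.5, 0.3, 4.5]
gripper_width: 0.272
grasp_force: 29.7
t 6.33 pos mm [544.9 -95.2  35.7] ytool deg -0.98 tilt [ 0.  0. -1.] F [-1.5  0.3  4.5] w mm 23.1 g 29.7 q7 0.45
```

```bash
python3 -m creep '[[-0.3,0,0,0,0,0,0],[0,0,0,0,0,0,0],[0.1,0,0,0,0,0,0],[0.1,0,0,20,0,0,0],[0.1,0,0,50,0,0,0]]' && python3 -m creep '[[0.1,-18,-43,10,0,0,0],[0,-18,-43,0,0,0,-0.007],[-0.1,-18,-43,0,0,0,0],[-0.1,-19,-43,0,0,0,0],[-0.1,0,0,0,0,0,0]]' && python3 -c "
from h import *;st()
p,d=read_camera('scene');C=cloud('scene',d);f=p.astype(int)
m=(f[...,0]-f[...,2]>35)&(C[...,2]>.045)&(abs(C[...,0]-.545)<.04)&(abs(C[...,1]+.095)<.04);P=C[m];print('nozzle',len(P),cv2.minEnclosingCircle(P[:,:2].astype(np.float32)),np.percentile(P[:,2],95))"
```

```text
t: 6.95
eef_pos: [0.5429, -0.0948, 0.1043]
tool_rot: [-0.002, 0.713, 0.701, -0.002]
contact_force: [0.6, -0.4, 1.3]
gripper_width: 0.551
grasp_force: 0.0
t: 7.58
eef_pos: [0.4692, -0.2713, 0.1157]
tool_rot: [0.001, 0.718, 0.696, -0.001]
contact_force: [1.1, 0.5, 1.4]
gripper_width: 0.446
grasp_force: 0.0
t 7.58 pos mm [ 469.2 -271.3  115.7] ytool deg -1.8 tilt [-0.    -0.002 -1.   ] F [1.1 0.5 1.4] w mm 37.9 g 0.0 q7 0.71
nozzle 126 ((0.5440234541893005, -0.09583913534879684), 0.013565649278461933) 0.06051403934818608
```

```bash
python3 -m creep '[[-0.1,0,0,-25,0,0,0.007],[-0.1,0,0,-20,0,0,0],[-0.1,0,0,-5,0,0,0],[-0.1,0,0,0,0,0,0]]' && python3 -c "from h import *;st()"
```

```text
t: 8.12
eef_pos: [0.4721, -0.2664, 0.0653]
tool_rot: [-0.0, 0.713, 0.701, 0.0]
contact_force: [0.1, 0.5, 0.0]
gripper_width: 0.449
grasp_force: 0.0
t 8.12 pos mm [ 472.1 -266.4   65.3] ytool deg -0.91 tilt [-0.  0. -1.] F [0.1 0.5 0. ] w mm 38.2 g 0.0 q7 0.77
```

```bash
python3 -m creep '[[-0.1,-0.4,-1,-15,0,0,0],[-0.1,0,0,-10,0,0,0],[-0.1,0,0,-4,0,0,0],[-0.1,0,0,0,0,0,0]]' && python3 -m creep '[[-0.4,0,0,0,0,0,0],[-0.6,0,0,0,0,0,0],[-1,0,0,0,0,0,0],[-1,0,0,0,0,0,0],[-1,0,0,0,0,0,0]]' 40 && python3 -c "from h import *;st()"
```

```text
t: 8.62
eef_pos: [0.471, -0.2682, 0.036]
tool_rot: [-0.0, 0.713, 0.701, -0.0]
contact_force: [-0.2, 0.6, 0.3]
gripper_width: 0.456
grasp_force: 0.0
t: 9.25
eef_pos: [0.4716, -0.2683, 0.0366]
tool_rot: [0.0, 0.713, 0.701, 0.0]
contact_force: [0.5, 0.0, 4.3]
gripper_width: 0.167
grasp_force: 39.0
t 9.25 pos mm [ 471.6 -268.3   36.6] ytool deg -0.98 tilt [ 0.001 -0.    -1.   ] F [0.5 0.  4.3] w mm 14.2 g 39.0 q7 0.8
```

```bash
python3 -m creep '[[-1,0,0,15,0,0,0],[-1,0,0,30,0,0,0],[-1,0,0,40,0,0,0],[-1,7,54,0,0,0,0],[-1,7,54,0,0,0,0]]' && python3 -m creep '[[-1,7,55,0,0,0,0],[-1,7,55,0,0,0,0],[-1,0,0,-30,0,0,0],[-1,0,0,-30,0,0,0],[-1,0,0,-15,0,0,0]]' && python3 -m creep '[[-1,0,0,-3,0,0,0],[-1,0,0,-2,0,0,0],[-1,0,0,0,0,0,0],[-1,0,0,0,0,0,0]]' && python3 -c "from h import *;st()"
```

```text
t: 9.88
eef_pos: [0.4854, -0.1594, 0.1224]
tool_rot: [0.0, 0.714, 0.7, 0.001]
contact_force: [1.4, 1.4, -1.8]
gripper_width: 0.169
grasp_force: 39.3
t: 10.5
eef_pos: [0.4983, -0.0499, 0.0455]
tool_rot: [-0.001, 0.713, 0.701, -0.001]
contact_force: [-0.7, -0.9, -0.8]
gripper_width: 0.167
grasp_force: 39.2
t: 11.0
eef_pos: [0.4997, -0.0502, 0.0419]
tool_rot: [0.0, 0.713, 0.701, 0.0]
contact_force: [1.1, 0.4, -1.3]
gripper_width: 0.166
grasp_force: 39.2
t 11.00 pos mm [499.7 -50.2  41.9] ytool deg -0.99 tilt [ 0.001  0.    -1.   ] F [ 1.1  0.4 -1.3] w mm 14.1 g 39.2 q7 0.37
```

```bash
python3 -m creep '[[-1,0,0,-3,0,0,0],[-1,0,0,-2,0,0,0],[-1,0,0,-1,0,0,0],[-1,0,0,0,0,0,0]]' && python3 -c "from h import *;st()"
```

```text
t: 11.5
eef_pos: [0.4993, -0.0501, 0.0356]
tool_rot: [-0.0, 0.713, 0.701, 0.0]
contact_force: [-0.7, 0.7, 3.9]
gripper_width: 0.163
grasp_force: 39.8
t 11.50 pos mm [499.3 -50.1  35.6] ytool deg -0.99 tilt [-0.  0. -1.] F [-0.7  0.7  3.9] w mm 13.9 g 39.8 q7 0.38
```

```bash
python3 -m creep '[[-0.4,0,0,0,0,0,0],[-0.1,0,0,0,0,0,0],[0,0,0,0,0,0,0],[0,0,0,20,0,0,0],[0.2,0,0,55,0,0,0]]' && python3 -m creep '[[0.65,5,-50,5,0,0,0],[0.65,6,-50,0,0,0,0],[0.65,6,-50,0,0,0,0],[0.65,6,-49,0,0,0,0],[0.65,0,0,-30,0,0,0]]' && python3 -m creep '[[0.65,0,0,-10,0,0,0],[0.65,0,0,0,0,0,0],[0.65,0,0,0,0,0,0]]' && python3 -c "
from h import *;st()
a=[]
for n in ('scene','top'):
    p,d=read_camera(n)
    c=p[170:340,270:440] if n=='scene' else p[130:270,280:450]
    a.append(cv2.resize(c[:,:,::-1],(400,400),interpolation=cv2.INTER_CUBIC))
cv2.imwrite('pics/ab2.png',np.hstack(a))"
```

```text
t: 12.12
eef_pos: [0.4975, -0.05, 0.1094]
tool_rot: [-0.001, 0.713, 0.701, -0.002]
contact_force: [1.8, 0.2, 0.1]
gripper_width: 0.602
grasp_force: 0.0
t: 12.75
eef_pos: [0.5235, -0.2553, 0.0872]
tool_rot: [0.004, 0.715, 0.699, 0.0]
contact_force: [-0.1, 1.4, -0.8]
gripper_width: 0.822
grasp_force: 0.0
t: 13.12
eef_pos: [0.5228, -0.2486, 0.076]
tool_rot: [0.0, 0.713, 0.701, 0.0]
contact_force: [-0.3, 0.3, 0.2]
gripper_width: 0.824
grasp_force: 0.0
t 13.12 pos mm [ 522.8 -248.6   76. ] ytool deg -0.91 tilt [ 0.001 -0.    -1.   ] F [-0.3  0.3  0.2] w mm 70.1 g 0.0 q7 0.7
```

View pics/ab2.png

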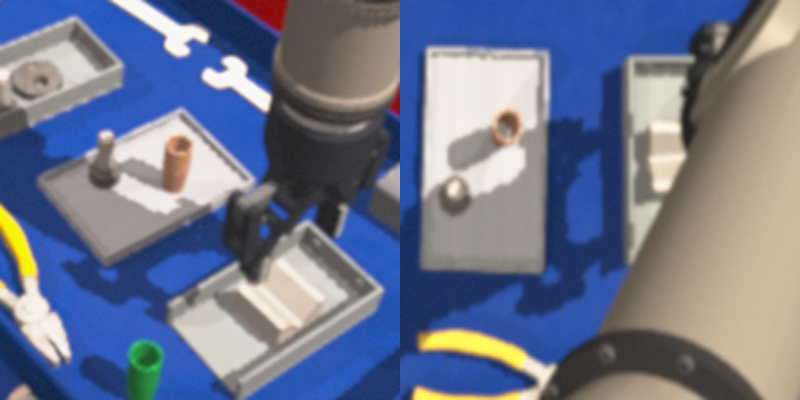

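The bolt (105,155) and nozzle (178,160) both stand upright in the tray. The gripper is over the V-block at (280,295).

```bash
python3 -m creep '[[0.65,0,0,-30,0,0,0],[0.65,0,0,-20,0,0,0],[0.65,0,0,-12,0,0,0],[0.65,0,0,-6,0,0,0],[0.65,0,0,-4,0,0,0]]' && python3 -c "from h import *;st()" && python3 -m creep '[[0.4,0,0,0,0,0,0],[0.2,0,0,0,0,0,0],[0,0,0,0,0,0,0],[-0.2,0,0,0,0,0,0],[-0.2,0,0,0,0,0,0]]' 60 && python3 -c "from h import *;st()"
```

```text
t: 13.85
eef_pos: [0.5225, -0.2494, 0.0033]
tool_rot: [0.0, 0.713, 0.701, 0.0]
contact_force: [-0.3, 0.0, 0.7]
gripper_width: 0.822
grasp_force: 0.0
t 13.85 pos mm [ 522.5 -249.4    3.3] ytool deg -0.98 tilt [ 0. -0. -1.] F [-0.3  0.   0.7] w mm 69.9 g 0.0 q7 0.76
t: 14.48
eef_pos: [0.5226, -0.2493, 0.0042]
tool_rot: [0.0, 0.713, 0.701, 0.0]
contact_force: [-2.8, 0.7, 4.6]
gripper_width: 0.575
grasp_force: 62.2
t 14.47 pos mm [ 522.6 -249.3    4.2] ytool deg -0.97 tilt [ 0.001 -0.    -1.   ] F [-2.8  0.7  4.6] w mm 48.9 g 62.2 q7 0.76
```

```bash
python3 -m creep '[[-0.2,0,0,15,0,0,0],[-0.2,0,0,35,0,0,0],[-0.2,0,0,50,0,0,0],[-0.2,0,0,20,0,0,0],[-0.2,0,0,0,0,0,0]]' && python3 -c "from h import *;st()" && python3 -m creep '[[-0.2,-1,40,0,0,0,0.16],[-0.2,-1,40,0,0,0,0.16],[-0.2,-1,40,0,0,0,0.16],[-0.2,-1,40,0,0,0,0.16],[-0.2,-1,40,0,0,0,0.16]]' && python3 -m creep '[[-0.2,-1,40,0,0,0,0.16],[-0.2,-1,40,0,0,0,0.16],[-0.2,-1,40,0,0,0,0.16],[-0.2,-1,40,0,0,0,0.16],[-0.2,-1,40,0,0,0,0.16]]' && python3 -m creep '[[-0.2,-2,40,0,0,0,0.16],[-0.2,-2,40,0,0,0,0.05],[-0.2,-2,31,0,0,0,0],[-0.2,0,0,0,0,0,0],[-0.2,0,0,0,0,0,0]]' && python3 -c "from h import *;st()"
```

```text
t: 15.1
eef_pos: [0.5229, -0.2491, 0.1243]
tool_rot: [0.001, 0.713, 0.701, 0.001]
contact_force: [-0.4, 0.1, -4.7]
gripper_width: 0.575
grasp_force: 63.4
t 15.10 pos mm [ 522.9 -249.1  124.3] ytool deg -0.96 tilt [ 0.002 -0.    -1.   ] F [-0.4  0.1 -4.7] w mm 48.9 g 63.4 q7 0.66
t: 15.72
eef_pos: [0.5156, -0.0476, 0.1213]
tool_rot: [-0.002, 0.381, 0.924, -0.001]
contact_force: [0.5, 0.7, -4.7]
gripper_width: 0.572
grasp_force: 63.2
t: 16.35
eef_pos: [0.5105, 0.1518, 0.1211]
tool_rot: [-0.002, -0.009, 1.0, -0.0]
contact_force: [0.4, -0.2, -4.6]
gripper_width: 0.574
grasp_force: 63.2
t: 16.98
eef_pos: [0.5051, 0.2607, 0.1215]
tool_rot: [-0.002, -0.111, 0.994, -0.001]
contact_force: [-0.1, -0.6, -5.1]
gripper_width: 0.578
grasp_force: 63.3
t 16.98 pos mm [505.1 260.7 121.5] ytool deg 102.72 tilt [-0.003 -0.002 -1.   ] F [-0.1 -0.6 -5.1] w mm 49.1 g 63.3 q7 1.24
```

```bash
python3 -m creep '[[-0.2,0.5,0.5,-40,0,0,0],[-0.2,0,0,-40,0,0,0],[-0.2,0,0,-20,0,0,0],[-0.2,0,0,-5,0,0,0],[-0.2,0,0,0,0,0,0]]' && python3 -c "
from h import *;st()
a=[]
for n in ('scene','top'):
    p,d=read_camera(n);np.savez(n+'3.npz',p=p,d=d)
    c=p[110:230,185:305] if n=='scene' else p[135:255,95:215]
    a.append(cv2.resize(c[:,:,::-1],(400,400),interpolation=cv2.INTER_CUBIC))
cv2.imwrite('pics/ab3.png',np.hstack(a))"
```

```text
t: 17.6
eef_pos: [0.507, 0.2616, 0.0183]
tool_rot: [-0.0, -0.11, 0.994, -0.0]
contact_force: [0.2, 0.4, -4.5]
gripper_width: 0.574
grasp_force: 63.3
t 17.60 pos mm [507.  261.6  18.3] ytool deg 102.67 tilt [-0. -0. -1.] F [ 0.2  0.4 -4.5] w mm 48.8 g 63.3 q7 1.25
```

View pics/ab3.png

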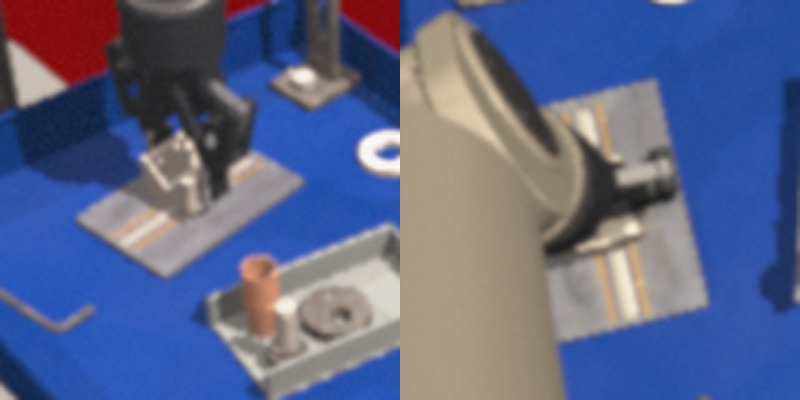

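The hovering block looks tilted in the scene crop at (175,165), so I'll zoom in.

Run:
```python
from h import *
p=np.load("scene3.npz");t=np.load("top3.npz")
cv2.imwrite("pics/z3.png",np.hstack([cv2.resize(p["p"][140:185,215:265,::-1],(500,450),interpolation=cv2.INTER_CUBIC),cv2.resize(t["p"][170:215,145:175,::-1],(300,450),interpolation=cv2.INTER_CUBIC)]))
C=cloud("scene",p["d"]);s=C[140:185,222:248].reshape(-1,3)
b=s[(s[:,2]>.012)&(s[:,2]<.06)&(abs(s[:,0]-.5)<.05)&(abs(s[:,1]-.262)<.05)]
print(len(b),b.min(0),b.max(0));print(b[np.argsort(b[:,0])][::12])
```

```text
379 [0.4753 0.2268 0.0163] [0.5213 0.296  0.06  ]
[[0.4753 0.2759 0.0251]
 [0.478  0.2693 0.0313]
 [0.4789 0.2685 0.0441]
 [0.4808 0.2681 0.0371]
 [0.4817 0.251  0.0319]
 [0.4827 0.25   0.0193]
 [0.4848 0.242  0.03  ]
 [0.4855 0.2452 0.0179]
 [0.4863 0.239  0.0344]
 [0.4872 0.26   0.033 ]
 [0.4881 0.2356 0.0452]
 [0.4889 0.2805 0.0446]
 [0.4898 0.2768 0.0464]
 [0.4905 0.2732 0.0452]
 [0.4914 0.2666 0.0363]
 [0.493  0.2322 0.0262]
 [0.4942 0.2842 0.0462]
 [0.4952 0.2845 0.0549]
 [0.4969 0.2329 0.0333]
 [0.4985 0.2855 0.0528]
 [0.4998 0.2708 0.0362]
 [0.5004 0.2352 0.0238]
 [0.5014 0.2336 0.0466]
 [0.5022 0.2313 0.0382]
 [0.5028 0.2334 0.0302]
 [0.5042 0.23   0.0381]
 [0.5053 0.2781 0.0481]
 [0.5079 0.2856 0.058 ]
 [0.5091 0.2793 0.0488]
 [0.5124 0.2679 0.0322]
 [0.5147 0.2718 0.032 ]
 [0.5182 0.2903 0.0444]]
```

View pics/z3.png

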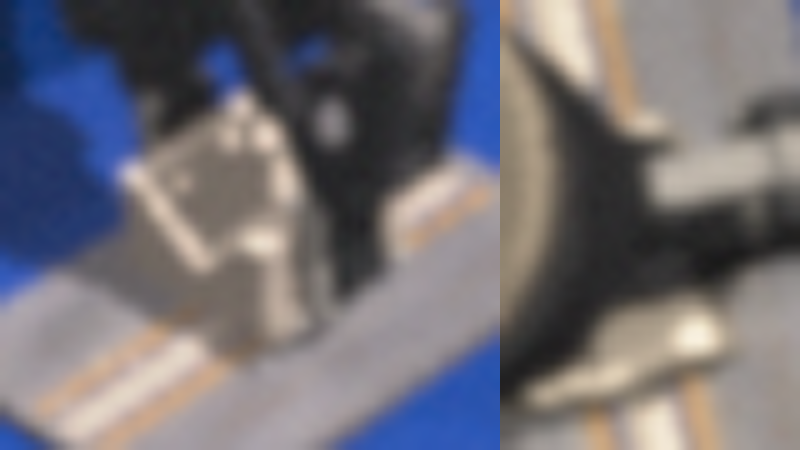

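The block is level with its groove up and lined up with the seam. The bright V edges of its end run from (130,170) to (205,265). I'll set it down, back off and check the centring.

```bash
python3 -m creep '[[-0.2,0,0,-6,0,0,0],[-0.2,0,0,-4,0,0,0],[-0.2,0,0,-2.5,0,0,0],[-0.2,0,0,0,0,0,0]]' && python3 -c "from h import *;st()" && python3 -m creep '[[0.3,0,0,0,0,0,0],[0.6,0,0,0,0,0,0],[0.6,0,0,0,0,0,0],[0.6,0,0,20,0,0,0],[0.6,0,0,50,0,0,0]]' && python3 -m creep '[[0.6,0,0,60,0,0,0],[0.6,0,-60,20,0,0,0],[0.6,0,-60,0,0,0,0],[0.6,0,-60,0,0,0,0],[0.6,0,-60,0,0,0,0]]'
python3 - <<'E'
from h import *
st();a=[]
for n in ('scene','top'):
    p,d=read_camera(n);np.savez(n+'4.npz',p=p,d=d)
    C=cloud(n,d);x,y,z=C[...,0],C[...,1],C[...,2];f=p.astype(int)
    near=(abs(x-.506)<.1)&(abs(y-.262)<.09)
    pl=near&(z<.045)&(z>-.01)&~(f[...,2]-f[...,0]>30);m=cv2.morphologyEx(pl.astype(np.uint8),cv2.MORPH_OPEN,np.ones((3,3)))
    c=max(cv2.findContours(m,cv2.RETR_EXTERNAL,cv2.CHAIN_APPROX_NONE)[0],key=cv2.contourArea)
    print(n,"plate",cv2.minAreaRect(ray(n,c[:,0,:],.006)[:,:2].astype(np.float32)))
    for lo,hi in((.03,.045),(.018,.045)):
        q=C[near&(z>lo)&(z<hi)];print("block",len(q),cv2.minAreaRect(q[:,:2].astype(np.float32)),np.percentile(q[:,2],98))
    c=p[110:230,185:305] if n=='scene' else p[135:255,95:215]
    a.append(cv2.resize(c[:,:,::-1],(400,400),interpolation=cv2.INTER_CUBIC))
cv2.imwrite('pics/ab4.png',np.hstack(a))
E
```

```text
t: 18.2
eef_pos: [0.5066, 0.2623, 0.0062]
tool_rot: [-0.0, -0.111, 0.994, -0.0]
contact_force: [-2.7, -0.1, 3.4]
gripper_width: 0.571
grasp_force: 64.2
t 18.20 pos mm [506.6 262.3   6.2] ytool deg 102.73 tilt [-0. -0. -1.] F [-2.7 -0.1  3.4] w mm 48.5 g 64.2 q7 1.25
t: 18.82
eef_pos: [0.5052, 0.2615, 0.0746]
tool_rot: [-0.002, -0.111, 0.994, -0.001]
contact_force: [1.0, 0.4, 0.8]
gripper_width: 0.802
grasp_force: 0.0
t: 19.45
eef_pos: [0.5068, 0.0212, 0.156]
tool_rot: [0.001, -0.111, 0.994, 0.0]
contact_force: [1.4, 0.2, 0.0]
gripper_width: 0.795
grasp_force: 0.0
t 19.45 pos mm [506.8  21.2 156. ] ytool deg 102.74 tilt [ 0.001  0.    -1.   ] F [1.4 0.2 0. ] w mm 67.6 g 0.0 q7 1.69
scene plate ((0.5036357641220093, 0.263436496257782), (0.15202109515666962, 0.10885024070739746), 13.302626609802246)
block 137 ((0.50541090965271, 0.26190561056137085), (0.05208997428417206, 0.053211990743875504), 15.563298225402832) 0.036724328530745455
block 343 ((0.5047001838684082, 0.261592835187912), (0.05362711846828461, 0.05343327671289444), 15.563299179077148) 0.03608016099160518
top plate ((0.5073723196983337, 0.2639247179031372), (0.15039587020874023, 0.10166124254465103), 12.783472061157227)
block 334 ((0.5070120692253113, 0.263543039560318), (0.05001771077513695, 0.05039975792169571), 14.797589302062988) 0.03981269912515907
block 612 ((0.5070111751556396, 0.2635420262813568), (0.050017718225717545, 0.05039983615279198), 14.79429817199707) 0.03944814475431442
```

View pics/ab4.png

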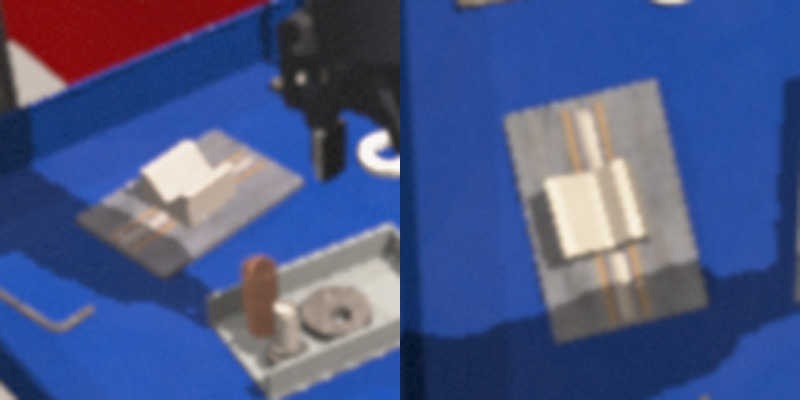

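The top view shows the block centred on the seam (plate centre 507.4, 263.9; block 507.0, 263.5 mm) and right way up. Now the bolt goes back.

```bash
python3 -m creep '[[-0.1,-1.5,-15,0,0,0,-0.165],[-0.1,-1.5,-15,0,0,0,-0.165],[-0.1,-1.5,-15,0,0,0,-0.165],[-0.1,-1.5,-15,0,0,0,-0.165],[-0.1,-1.5,-11,0,0,0,-0.165]]' && python3 -m creep '[[-0.1,0,0,0,0,0,-0.165],[-0.1,0,0,0,0,0,-0.165],[-0.1,0,0,0,0,0,-0.165],[-0.1,0,0,0,0,0,-0.165],[-0.1,0,0,0,0,0,-0.165]]' && python3 -m creep '[[-0.1,0,0,-30,0,0,-0.16],[-0.1,0,0,-40,0,0,0],[-0.1,0,0,-10,0,0,0],[-0.1,0,0,0,0,0,0]]' && python3 -c "from h import *;st()"
```

```text
t: 20.18
eef_pos: [0.4993, -0.0481, 0.1556]
tool_rot: [0.0, 0.3, 0.954, 0.0]
contact_force: [-0.3, 0.5, 0.0]
gripper_width: 0.447
grasp_force: 0.0
t: 20.8
eef_pos: [0.4994, -0.0474, 0.1556]
tool_rot: [0.0, 0.657, 0.754, 0.0]
contact_force: [-0.1, -0.2, 0.7]
gripper_width: 0.449
grasp_force: 0.0
t: 21.3
eef_pos: [0.4992, -0.0479, 0.0756]
tool_rot: [-0.0, 0.713, 0.701, -0.0]
contact_force: [-0.1, -0.0, -0.1]
gripper_width: 0.452
grasp_force: 0.0
t 21.30 pos mm [499.2 -47.9  75.6] ytool deg -0.97 tilt [-0.001 -0.    -1.   ] F [-0.1 -0.  -0.1] w mm 38.4 g 0.0 q7 0.29
```

```bash
python3 -m creep '[[-0.1,0,-2.2,-20,0,0,0],[-0.1,0,0,-14,0,0,0],[-0.1,0,0,-6,0,0,0],[-0.1,0,0,0,0,0,0]]' && python3 -c "from h import *;st()" && python3 -m creep '[[-0.4,0,0,0,0,0,0],[-0.6,0,0,0,0,0,0],[-1,0,0,0,0,0,0],[-1,0,0,0,0,0,0],[-1,0,0,0,0,0,0]]' 40 && python3 -c "from h import *;st()"
```

```text
t: 21.8
eef_pos: [0.4993, -0.0501, 0.0357]
tool_rot: [-0.0, 0.713, 0.701, 0.0]
contact_force: [-0.7, -0.2, -0.7]
gripper_width: 0.452
grasp_force: 0.0
t 21.80 pos mm [499.3 -50.1  35.7] ytool deg -0.98 tilt [-0.  0. -1.] F [-0.7 -0.2 -0.7] w mm 38.4 g 0.0 q7 0.34
t: 22.42
eef_pos: [0.4997, -0.0501, 0.0361]
tool_rot: [0.0, 0.713, 0.701, 0.0]
contact_force: [-1.5, 0.2, 6.0]
gripper_width: 0.17
grasp_force: 38.9
t 22.43 pos mm [499.7 -50.1  36.1] ytool deg -0.98 tilt [ 0.001  0.    -1.   ] F [-1.5  0.2  6. ] w mm 14.4 g 38.9 q7 0.34
```

```bash
python3 -m creep '[[-1,0,0,15,0,0,0],[-1,0,0,30,0,0,0],[-1,0,0,40,0,0,0],[-1,-7,-54,0,0,0,0],[-1,-7,-54,0,0,0,0]]' && python3 -m creep '[[-1,-7,-54,0,0,0,0],[-1,-7,-54,0,0,0,0],[-1,0,0,0,0,0,0],[-1,0,0,-30,0,0,0],[-1,0,0,-30,0,0,0]]' && python3 -m creep '[[-1,0,0,-12,0,0,0],[-1,0,0,-4,0,0,0],[-1,0,0,0,0,0,0],[-1,0,0,0,0,0,0]]' && python3 -c "from h import *;st()"
```

```text
t: 23.05
eef_pos: [0.4857, -0.1585, 0.1219]
tool_rot: [0.001, 0.712, 0.702, 0.001]
contact_force: [0.4, -0.1, -1.6]
gripper_width: 0.168
grasp_force: 39.3
t: 23.68
eef_pos: [0.4718, -0.2652, 0.0606]
tool_rot: [0.0, 0.713, 0.701, 0.001]
contact_force: [0.4, 0.4, -1.8]
gripper_width: 0.165
grasp_force: 39.3
t: 24.18
eef_pos: [0.4719, -0.2664, 0.0455]
tool_rot: [0.001, 0.713, 0.701, 0.0]
contact_force: [-0.2, -0.1, -1.0]
gripper_width: 0.165
grasp_force: 39.3
t 24.18 pos mm [ 471.9 -266.4   45.5] ytool deg -0.97 tilt [ 0.002 -0.    -1.   ] F [-0.2 -0.1 -1. ] w mm 14.1 g 39.3 q7 0.77
```

```bash
python3 -m creep '[[-1,-0.3,-1.9,-5,0,0,0],[-1,0,0,-3,0,0,0],[-1,0,0,-0.8,0,0,0],[-1,0,0,0,0,0,0]]' && python3 -c "from h import *;st()"
```

```text
t: 24.68
eef_pos: [0.4712, -0.2685, 0.037]
tool_rot: [0.0, 0.713, 0.701, 0.001]
contact_force: [-2.9, 3.4, 14.5]
gripper_width: 0.168
grasp_force: 41.1
t 24.68 pos mm [ 471.2 -268.5   37. ] ytool deg -1.01 tilt [ 0.001  0.    -1.   ] F [-2.9  3.4 14.5] w mm 14.3 g 41.1 q7 0.78
```

```bash
python3 -m creep '[[-1,0.2,0,0.6,0,0,0],[-0.4,0,0,0,0,0,0],[-0.1,0,0,0,0,0,0],[-0.1,0,0,20,0,0,0],[-0.1,0,0,55,0,0,0]]' && python3 -m creep '[[0.1,18,43,10,0,0,0],[0.1,18,43,0,0,0,0],[0.1,18,43,0,0,0,0],[0.1,19,44,0,0,0,0],[0.1,0,0,0,0,0,0]]' && python3 -m creep '[[0.1,0,0,-30,0,0,0],[0.1,0,0,-15,0,0,0],[0.1,0,0,0,0,0,0]]'
python3 - <<'E'
from h import *
st();p,d=read_camera('scene');C=cloud('scene',d);x,y,z=C[...,0],C[...,1],C[...,2];f=p.astype(int)
b=(z>.035)&(x>.44)&(x<.495)&(y<-.25)&(y>-.3)
t=b&(z>.056)&(f.min(-1)>170);v,u=np.nonzero(t);print("bolt top",ray('scene',[[u.mean(),v.mean()]],.06)[0])
P=C[b&(z<.055)];A=np.c_[2*P[:,:2],np.ones(len(P))];print("shank",np.linalg.lstsq(A,(P[:,:2]**2).sum(1),rcond=None)[0][:2])
E
```

```text
t: 25.3
eef_pos: [0.4695, -0.267, 0.1101]
tool_rot: [-0.002, 0.713, 0.701, -0.001]
contact_force: [1.2, -0.4, -0.3]
gripper_width: 0.452
grasp_force: 0.0
t: 25.92
eef_pos: [0.5459, -0.0901, 0.1209]
tool_rot: [-0.0, 0.71, 0.704, 0.001]
contact_force: [-1.0, 0.0, -0.7]
gripper_width: 0.549
grasp_force: 0.0
t: 26.3
eef_pos: [0.5429, -0.0958, 0.0754]
tool_rot: [-0.001, 0.714, 0.701, -0.001]
contact_force: [-0.4, 0.2, -0.0]
gripper_width: 0.55
grasp_force: 0.0
t 26.30 pos mm [542.9 -95.8  75.4] ytool deg -1.05 tilt [-0.003 -0.    -1.   ] F [-0.4  0.2 -0. ] w mm 46.7 g 0.0 q7 0.39
bolt top [ 0.4696 -0.2686  0.06  ]
shank [ 0.4693 -0.2688]
```

```bash
python3 -m creep '[[0.1,0,0,0,0,0,0],[0.1,0,0,-25,0,0,0],[0.1,0,0,-12,0,0,0],[0.1,0,0,-3,0,0,0],[0.1,0,0,0,0,0,0]]' && python3 -c "from h import *;st()"
```

```text
t: 26.98
eef_pos: [0.5444, -0.0952, 0.0367]
tool_rot: [0.0, 0.713, 0.701, 0.0]
contact_force: [0.1, 0.2, 0.5]
gripper_width: 0.547
grasp_force: 0.0
t 26.98 pos mm [544.4 -95.2  36.7] ytool deg -0.98 tilt [ 0. -0. -1.] F [0.1 0.2 0.5] w mm 46.5 g 0.0 q7 0.43
```

```bash
python3 -m creep '[[-0.2,0.3,0,-0.5,0,0,0],[-0.4,0,0,0,0,0,0],[-0.8,0,0,0,0,0,0],[-0.8,0,0,0,0,0,0],[-0.8,0,0,0,0,0,0]]' 30 && python3 -c "from h import *;st()" && python3 -m creep '[[-0.8,0,0,15,0,0,0],[-0.8,0,0,30,0,0,0],[-0.8,0,0,45,0,0,0],[-0.8,-23,-43,0,0,0,0],[-0.8,-24,-44,0,0,0,0]]' && python3 -m creep '[[-0.8,-24,-44,0,0,0,0],[-0.8,0,0,0,0,0,0],[-0.8,0,0,-40,0,0,0],[-0.8,0,0,-30,0,0,0],[-0.8,0,0,-10,0,0,0]]' && python3 -m creep '[[-0.8,0,0,-3,0,0,0],[-0.8,0,0,0,0,0,0]]' && python3 -c "from h import *;st()"
```

```text
t: 27.6
eef_pos: [0.5451, -0.0951, 0.0363]
tool_rot: [0.0, 0.713, 0.701, 0.0]
contact_force: [0.7, 0.7, 5.1]
gripper_width: 0.273
grasp_force: 29.9
t 27.60 pos mm [545.1 -95.1  36.3] ytool deg -0.97 tilt [ 0.001  0.    -1.   ] F [0.7 0.7 5.1] w mm 23.2 g 29.9 q7 0.43
t: 28.22
eef_pos: [0.4971, -0.1824, 0.1269]
tool_rot: [0.0, 0.712, 0.702, 0.0]
contact_force: [0.1, -0.8, -0.9]
gripper_width: 0.277
grasp_force: 29.5
t: 28.85
eef_pos: [0.4726, -0.2248, 0.0446]
tool_rot: [-0.001, 0.713, 0.701, -0.001]
contact_force: [-0.1, -0.3, -0.1]
gripper_width: 0.274
grasp_force: 29.5
t: 29.1
eef_pos: [0.4741, -0.2261, 0.0437]
tool_rot: [0.001, 0.713, 0.701, 0.0]
contact_force: [-0.1, -0.2, -0.6]
gripper_width: 0.274
grasp_force: 29.5
t 29.10 pos mm [ 474.1 -226.1   43.7] ytool deg -0.96 tilt [ 0.001 -0.    -1.   ] F [-0.1 -0.2 -0.6] w mm 23.3 g 29.5 q7 0.71
```

```bash
python3 -m creep '[[-0.8,0,0,-3,0,0,0],[-0.8,-0.2,0,-2,0,0,0],[-0.8,0,0,-1,0,0,0],[-0.8,0,0,0,0,0,0]]' && python3 -c "from h import *;st()"
```

```text
t: 29.6
eef_pos: [0.4734, -0.2261, 0.0373]
tool_rot: [0.0, 0.713, 0.701, 0.0]
contact_force: [-1.2, 1.0, 5.7]
gripper_width: 0.272
grasp_force: 29.8
t 29.60 pos mm [ 473.4 -226.1   37.3] ytool deg -0.98 tilt [ 0.  0. -1.] F [-1.2  1.   5.7] w mm 23.2 g 29.8 q7 0.72
```

```bash
python3 -m creep '[[-0.3,0.3,0,0,0,0,0],[0,0,0,0,0,0,0],[0.1,0,0,0,0,0,0],[0.1,0,0,20,0,0,0],[0.1,0,0,50,0,0,0]]' && python3 -m creep '[[0.1,0,30,50,0,0,0],[0.1,0,60,10,0,0,0],[0.1,0,60,0,0,0,0],[0.1,0,60,0,0,0,0],[0.1,0,60,0,0,0,0]]' && python3 -m creep '[[0.1,0,60,0,0,0,0],[0.1,0,0,0,0,0,0],[0.1,0,0,0,0,0,0]]'
python3 - <<'E'
from h import *
st();a=[]
for n in('top','scene'):
    p,d=read_camera(n);C=cloud(n,d);x,y,z=C[...,0],C[...,1],C[...,2];f=p.astype(int)
    reg=(x>.43)&(x<.495)&(y>-.32)&(y<-.18)
    t=reg&(f[...,0]-f[...,2]>35)&(y>-.25)
    print(n,"nozzle",cv2.minEnclosingCircle(C[t&(z>.053)][:,:2].astype(np.float32)))
    P=C[t&(z>.03)&(z<.06)];A=np.c_[2*P[:,:2],np.ones(len(P))];print("fit",np.linalg.lstsq(A,(P[:,:2]**2).sum(1),rcond=None)[0][:2])
    t=reg&(z>.056)&(f.min(-1)>170)&(y<-.25);v,u=np.nonzero(t);print("bolt top",ray(n,[[u.mean(),v.mean()]],.06)[0])
    c=p[110:390,170:450] if n=='scene' else p[110:270,110:430]
    a.append(cv2.resize(c[:,:,::-1],(400,400) if n=='scene' else (400,200),interpolation=cv2.INTER_CUBIC))
a[0]=np.vstack([a[0],np.zeros((200,400,3),np.uint8)])
cv2.imwrite('pics/ab5.png',np.hstack(a))
E
```

```text
t: 30.22
eef_pos: [0.472, -0.2253, 0.106]
tool_rot: [-0.002, 0.713, 0.701, -0.001]
contact_force: [1.4, -0.3, 0.6]
gripper_width: 0.556
grasp_force: 0.0
t: 30.85
eef_pos: [0.4733, 0.0459, 0.1671]
tool_rot: [0.0, 0.713, 0.701, 0.0]
contact_force: [1.4, 0.2, -0.6]
gripper_width: 0.552
grasp_force: 0.0
t: 31.22
eef_pos: [0.4734, 0.1035, 0.1668]
tool_rot: [0.0, 0.713, 0.701, -0.0]
contact_force: [-0.1, -0.1, -0.1]
gripper_width: 0.546
grasp_force: 0.0
t 31.23 pos mm [473.4 103.5 166.8] ytool deg -0.96 tilt [-0.    -0.001 -1.   ] F [-0.1 -0.1 -0.1] w mm 46.4 g 0.0 q7 -0.17
top nozzle ((0.4733809232711792, -0.22449038922786713), 0.012750834226608276)
fit [ 0.4732 -0.2237]
bolt top [ 0.4712 -0.2658  0.06  ]
scene nozzle ((0.4718182384967804, -0.22684474289417267), 0.013443577103316784)
fit [ 0.4718 -0.2266]
bolt top [ 0.4694 -0.2687  0.06  ]
```

View pics/ab5.png

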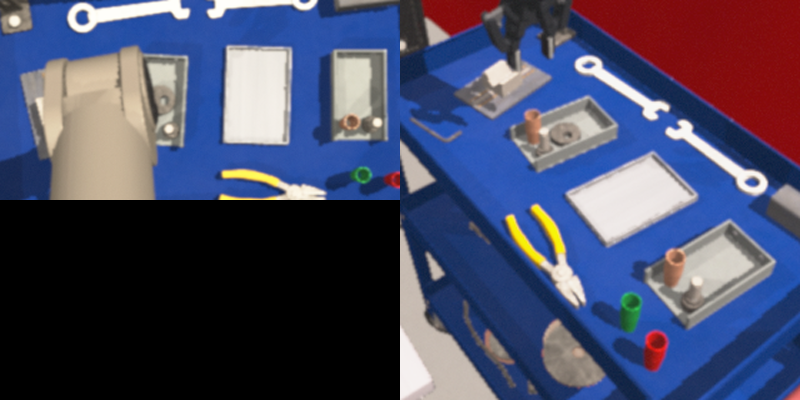

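The nozzle (675,265) and bolt (693,292) stand upright in the rack within 1 mm of where they started. The V-block is on the plate at (505,75), the tray is empty, and the gripper is clear of everything.

```bash
python3 -c "
from station import *
print(hand_in())"
```

```text
the job is handed in; nothing more can be done
None
```

The job is done and handed in: the V-block sits on the middle of the practice plate, right way up with its groove along the seam, and the nozzle and bolt are back upright, each measured about 1 mm from where it stood; the hand-in gave no verdict.

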